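# Hold a casting down on the sprung trimming nest

### The arm

A 6-joint arm with a two-finger parallel gripper is mounted at the origin on a cart in front of the work surface, level with it; the furniture and walls round the work are solid. World frame = base frame: x ahead of the robot, y to its left, z up, the work surface at z = 0. Lengths are in mm, angles in rad, forces in N, time in s.
With the tool pointing down it reaches from about 375 to 750 mm from the base axis. Payload 9 kg.
Tool frame: the origin (TCP) lies on the mounting face of the last link; the fingertips stand env.tcp_to_tips ahead of it and the grasp point (between the pads) lies 155 mm ahead of it (env.tcp_to_tips is the distance from the TCP to the fingertips, in mm); x points along the fingers, z is the direction in which the jaws open and shut, and the axes are right-handed (so a half turn about x gives the same grasp; the last joint's range is limited). The gripper opens to 85 mm and grips with 20 to 120 N. Pads are 22 mm wide; open, the fingers measure 114 mm over their backs; the gripper's body (76 mm by 85 mm) begins 54 mm behind the grasp point. The pads swing forward as they close: fully open they stand 13 mm farther back than shut.
Start: joints at [1.115, 0.104, 0.097, 1.564, 0, 1.353], TCP at [141.334, 583.131, 404.731] pointing down, gripper open.
Joint ranges: [-2.99, 2.99], [-0.84, 1.86], [-1.1, 1.16], [-1.84, 2.11], [-1.51, 1.56], [-3.14, 3.14]. Speed limits (rad/s): [2.22, 2.22, 2.57, 3.14, 3.14, 3.14].

### API

Orientations are given as a unit quaternion [w, x, y, z].
In Python, from station import env gives the robot as it stands. The module is installed in compiled form; this text tells all that it offers.
- The arm moves only by the tool jog_arm, never from a script. Its argument "targets" is one flat list of numbers, 7 for each row, row after row: the opening, from 0 (shut) to 1 (fully open), then the shift along the tool's x, y, z normalised to -1 to 1, where 1 is 20 mm, then the turn, a rotation vector about the tool's x, y, z normalised to -1 to 1, where 1 is pi rad. In form: [grip, dx, dy, dz, ax, ay, az, grip, dx, dy, dz, ax, ay, az, ...]. A call has 1 to 12 rows; each row shifts and turns the commanded pose from where the row before left it, along the tool's axes as they then stand; what a row does not reach is not made up. A row lasts 1/10 s, in which the tool goes at most 50 mm and 8.59 degrees, less where a joint would pass 70% of its speed; a pose out of reach is approached as far as the arm can. A call with a number of a shift or a turn outside -1 to 1 is refused whole. A call with a gripper value outside its range is refused whole. The fingers move at their own pace and stop on an object; "force" is the grip in N (left out, the last holds). Time passes only in rows, so rows that do not move let the fingers close. It gives the time, the measured TCP pose, the force and the opening at its end, in the units of the state.
- env.state(): the state, without advancing time (a new reading comes with each control period).
- env.snapshot(name): name is "scene" or "top" or "wrist"; returns a dict with "img" (384x512x3 uint8, red, green, blue), "camera_matrix" (3x3 intrinsics, pixels), "distortion" ([k1, k2, p1, p2, k3] as OpenCV has them; the pictures are not rectified), "R" (3x3) and "t" (3): a world point X has camera coordinates R X + t. Camera axes: x right, y down, z forward; pixel columns grow to the right and rows downward; lengths in mm; the calibration is good to about 2 mm. A picture is of the moment at which its call begins. There is no depth.
- env.job_done(): hands the job in, once; it reports no verdict.
The state is a dict: "t": time; "qpos": joint angles; "qd": joint speeds; "joint_efforts": joint torques, N m; "tcp_pos": TCP position; "tcp_rot": TCP orientation; "contact_force": force on the tool from outside, world axes, zero at the start; "torque": the same for the moment, N m; "width": opening from 0.0 (shut) to 1.0 (fully open).
Only numpy, scipy, OpenCV 4.12 (cv2) and the standard library are available. Lean on these libraries where they do the work, as an engineer would, in place of code of your own. Each camera call takes 0.05 s, during which the arm holds its last target.

### The job

Set the closed rectangular casting right way up over the narrow raised block of the trimming fixture, so that it sits down level with the block inside the hollow of its underside, and let go of it. Then push the casting down against the spring with the fingers, about 10 mm, until its rim is level with the tops of the two gauge posts, and finish while still holding it pressed there. Do not disturb the other casting or the two loose clamp blocks.

Things in the scene. Friction and masses are not known exactly. Their poses are not given: they have to be found in the camera images.
- casting: Casting to load: grey aluminium housing half, closed rectangular tray, x 60, y 110, z 28 mm, 0.1-0.2 kg. Origin: centre of underside; z up. Walls 6 mm thick, rim at z 26. Bosses on the middle line, y -26 to 23, rise to z 28 (2 above the rim); largest, radius 11, at (0,-4) and (0,12). Underside recess 48 x 98, 6 deep. Lies right way up on the surface; grip it across x.
- casting_rim (a point): Point on the casting's centre line at rim height, 26 mm above its origin; same axes.
- trim_fixture: Trimming fixture, fixed to the work surface: aluminium base plate 100 x 180 x 22 mm (x, y, z); on its y axis two upright steel gauge posts, 12 mm diameter, at y = +-76 mm, flat tops 70 mm above the surface, and between them the sprung nest. Origin at the centre of the base's underside, on the work surface.
- gauge_top (a point): Centre of the top of the gauge post at +y of the fixture, 70 mm above the work surface; the other post is equally tall. Axes of the fixture.
- nest_top (a point): Centre of the nest's top face: narrow black raised block 36 (x) by 84 (y) by 10 mm thick on two guide rods, free all round, top 60 mm above the surface when up; moves down with the nest; fixture's axes. Fits the casting's recess with 6-7 mm play a side. Casting seated: its origin is 6 mm below this point, 54 mm above the surface, its rim at 80 mm.
- nest (a joint): Downward travel of the nest in m: 0 up, 0.020 lower stop. Spring about 6 N at 0, 12 N at 10 mm, 18 N at 20 mm, less 1.5 N of the nest's own weight; it does not sink under the casting alone and springs back when released. With the casting seated, its rim is level with the gauge posts at 0.010.
- other_casting: Bystander: another cast housing half, 67 x 100 x 28 mm, with an irregular, partly open outline and wings sticking out at the sides. Origin at the centre of its underside. It may lie in either of the two castings' places. Leave it alone.
- block_tall: Bystander: loose dark clamp block 26 x 62 x 28 mm with a steel clip and a pin standing up, lying on the cardboard mat. Origin at the centre of its underside. Leave it alone.
- block_flat: Bystander: loose dark clamp block 25 x 52 x 21 mm with a flat steel jaw. Origin at the centre of its underside. Leave it alone.
There are look-alikes about, which are no part of the job. Leave any brown look-alike of the casting alone.

How it is judged (in metres and radians):
On the way:
1. the casting sits level over the nest block, the nest up, and the fingers have let go of it (x of casting in the frame of nest_top between -0.01 and 0.01 m and y of casting in the frame of nest_top between -0.011 and 0.011 m and z of casting in the frame of nest_top between -0.009 and -0.003 m and angle between casting's own z axis and vertical below 0.06 rad and angle between the y axis of casting and the y axis of trim_fixture, either way round below 0.2 rad and contact force between the fingers and casting below 0.1 N and value of joint nest below 0.004 m and linear speed of casting below 0.02 m/s), for 0.2 s.
At the end, for the whole second after the job is handed in: The casting sits over the nest block (centred within 10 mm across and 11 mm along, level within 0.06 rad, along the block within 0.2 rad, down on it within 3 mm) and the fingers keep it pressed with more than 3 N, its rim level with the gauge post tops within 3 mm (nest travel about 10 mm), at rest (x of casting in the frame of nest_top between -0.01 and 0.01 m and y of casting in the frame of nest_top between -0.011 and 0.011 m and z of casting in the frame of nest_top between -0.009 and -0.003 m and angle between casting's own z axis and vertical below 0.06 rad and angle between the y axis of casting and the y axis of trim_fixture, either way round below 0.2 rad and z of casting_rim in the frame of gauge_top between -0.003 and 0.003 m and value of joint nest between 0.006 and 0.014 m and contact force between the fingers and casting above 3 N and linear speed of casting below 0.02 m/s); the arm keeps its last pose, push and grip.
It fails at once if the other casting is shoved more than 20 mm (distance of other_casting from where it was at the start of the episode above 0.02 m).
It fails at once if the tall clamp block is shoved more than 20 mm (distance of block_tall from where it was at the start of the episode above 0.02 m).
It fails at once if the flat clamp block is shoved more than 20 mm (distance of block_flat from where it was at the start of the episode above 0.02 m).
It also fails if it takes over 45 s, if anything falls off the work surface, if the arm or the gripper's body presses on something with over 40 N, if the wrist force passes 120 N, or if a joint passes its speed limit or range.

## Working session

There is one attempt and no reset: what is moved stays moved. The work goes in short steps, Python scripts to look and compute and a tool call to move; the robot and the scene stay as the last step left them, time stands still between calls to the robot, and variables do not carry over. Pictures are saved under pics/ and viewed, and the job is handed in when it is done.

Besides the shell and the picture viewer there is one more tool, called as name(argument=value, ...) on one line, values as JSON. jog_arm: Moves the arm, as the interface text tells. Scaled input: -1 to 1 covers 20 mm each way for a shift and pi rad each way for a turn. Its arguments: {"type":"object","properties":{"targets":{"type":"array"},"force":{"type":"number"}},"required":["targets"]}

```bash
ls; mkdir -p pics
python3 - <<'E'
from station import env
import cv2
print(env.state(), env.tcp_to_tips)
for n in ["scene","top","wrist"]:
    s=env.snapshot(n)
    cv2.imwrite(f"pics/{n}0.png",s["img"][:,:,::-1])
    print(n,s["camera_matrix"],s["distortion"],s["R"],s["t"])
E
```

```text
pics
{'t': 0.0, 'qpos': array([ 1.11532409e+00,  1.04651937e-01,  9.64512399e-02,  1.56391823e+00,
       -3.35966666e-05,  1.35307746e+00]), 'qd': array([-1.44510146e-03,  2.42922377e-03, -9.44265872e-04,  9.23496041e-05,
        2.47341005e-04,  1.13136243e-03]), 'joint_efforts': array([-2.71186087e-03, -5.56932163e+01,  5.03650439e+01,  1.67249388e-02,
       -3.13317969e-04,  1.48025276e-05]), 'tcp_pos': array([141.26318741, 583.00845379, 403.9399952 ]), 'tcp_rot': array([ 0.55535341, -0.4373863 ,  0.55618571,  0.43695911]), 'contact_force': array([-0.15306121, -0.68771191, -0.34806289]), 'torque': array([-0.00261693,  0.02494341, -0.01156009]), 'width': 1.004214564843119} 173.4
scene [[355.04554481   0.         257.65810919]
 [  0.         355.04554481 187.37455699]
 [  0.           0.           1.        ]] [-0.05280692  0.          0.          0.          0.        ] [[ 0.80279329 -0.59592733  0.01983823]
 [-0.36352584 -0.51554789 -0.77592482]
 [ 0.47262236  0.61569553 -0.63051337]] [-435.46998469  296.2287664   701.55596561]
top [[367.69617771   0.         257.42501651]
 [  0.         367.69617771 190.3432819 ]
 [  0.           0.           1.        ]] [-0.05077834  0.          0.          0.          0.        ] [[-1.24278601e-02 -9.99922771e-01 -3.05044788e-05]
 [-9.97447205e-01  1.23992370e-02 -7.03230534e-02]
 [ 7.03180007e-02 -8.43538460e-04 -9.97524269e-01]] [  61.46187719  586.94561517 1237.66088804]
wrist [[303.07685861   0.         254.03343318]
 [  0.         303.07685861 186.68892867]
 [  0.           0.           1.        ]] [-0.05674887  0.          0.          0.          0.        ] [[ 0.23491898  0.97201378 -0.00151191]
 [ 0.93832875 -0.2263714   0.26133339]
 [ 0.2536774  -0.06281084 -0.96524742]] [-598.68409375  -34.00994424  378.62716083]
```

View pics/scene0.png

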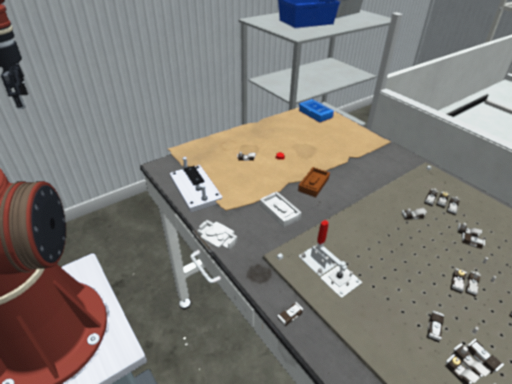

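View pics/top0.png

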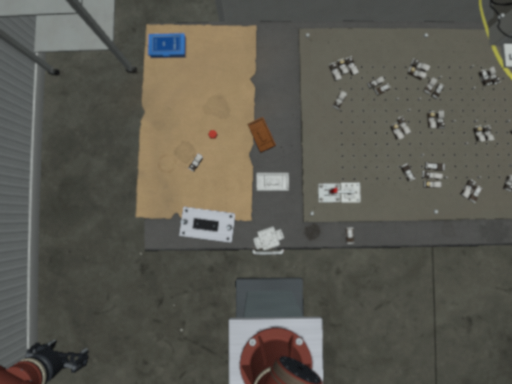

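View pics/wrist0.png

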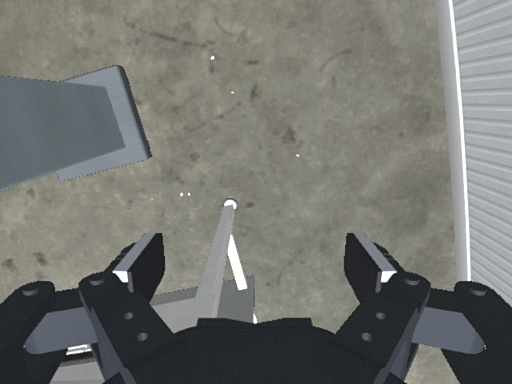

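Candidates for the casting in the top image are:
- the white-grey closed rectangle at (272,181)
- the irregular open casting at (268,238)
- the brown look-alike at (261,134)
- the white plate with clamps at (340,192)

By the description it is the one at (272,181). I'll check that in a close crop.

```bash
cat > h.py <<'E'
import numpy as np, cv2
def ray(s,uv,z):
    uv=np.array(uv,float).reshape(-1,1,2)
    p=cv2.undistortPoints(uv,s["camera_matrix"],np.array(s["distortion"]))[:,0]
    R=s["R"];t=np.array(s["t"]);c=-R.T@t
    d=np.c_[p,np.ones(len(p))]@R
    return c+d*((z-c[2])/d[:,2])[:,None]
def proj(s,X):
    return cv2.projectPoints(np.array(X,float).reshape(-1,3),cv2.Rodrigues(s["R"])[0],np.array(s["t"],float),s["camera_matrix"],np.array(s["distortion"]))[0][:,0]
def crop(s,r,k,name):
    x0,y0,x1,y1=r
    im=cv2.resize(s["img"][y0:y1,x0:x1,::-1],None,fx=k,fy=k,interpolation=cv2.INTER_CUBIC)
    cv2.imwrite("pics/"+name,im)
E
python3 - <<'E'
from station import env
from h import *
s=env.snapshot("top"); crop(s,(170,160,300,260),6,"topc.png")
print(ray(s,[(272,181)],26),ray(s,[(207,224)],60))
s=env.snapshot("scene"); crop(s,(155,140,335,260),4,"scenec.png")
E
```

```text
[[618.64548077   4.01196361  26.        ]] [[475.68376284 221.87924516  60.        ]]
```

View pics/topc.png

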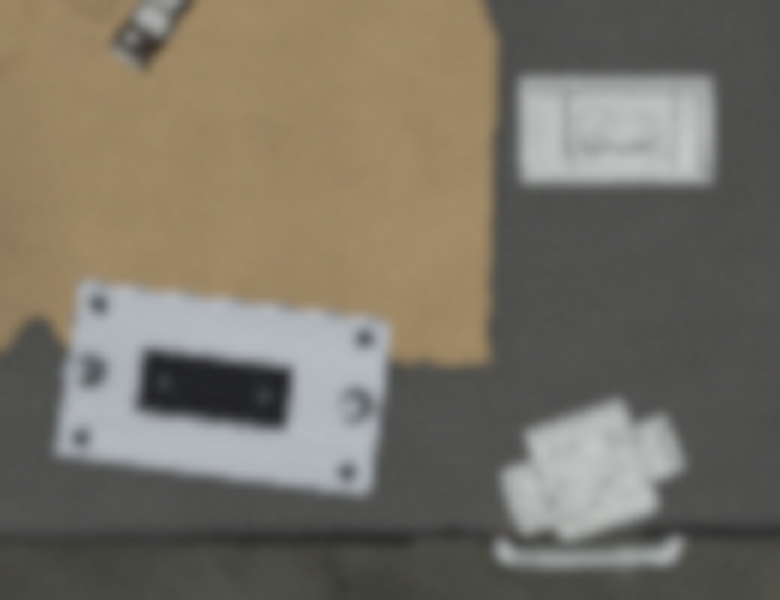

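View pics/scenec.png

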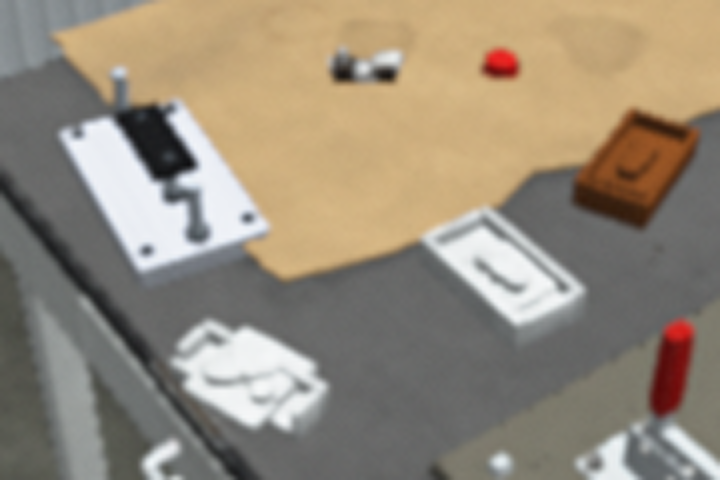

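The crops confirm it: the closed rectangle at (272,181) is the casting, and the black nest block is at (206,225). Next I'll measure both.

```bash
cat >> h.py <<'E'
def rect(P):
    (c,wh,a)=cv2.minAreaRect(np.float32(P)); b=cv2.boxPoints((c,wh,a))
    e=b[1]-b[0]; f=b[2]-b[1]
    if np.hypot(*f)>np.hypot(*e): e,f=f,e
    ang=np.arctan2(e[1],e[0]); 
    return np.round(c,1),round(float(np.hypot(*e)),1),round(float(np.hypot(*f)),1),round(float((ang-np.pi/2+np.pi/2)%np.pi-np.pi/2),4)  # yaw of long axis from +y
E
python3 - <<'E'
from h import *
from station import env
s=env.snapshot("top")
def g(P,z,n):
    P=(np.array(P)+.5)/6-.5+[170,160]; Q=ray(s,P,z)[:,:2]; print(n,rect(Q),Q.round(1).tolist())
g([(518,75),(714,75),(714,185),(520,185)],26,"cast")
g([(143,348),(292,368),(287,428),(137,410)],60,"nest")
g([(80,283),(391,322),(370,495),(55,457)],22,"base")
# segment
im=s["img"].astype(int); 
def seg(mask,z,n):
    k,l,st,_=cv2.connectedComponentsWithStats(mask.astype(np.uint8))
    i=1+np.argmax(st[1:,4]); ys,xs=np.where(l==i)
    (c,wh,a)=cv2.minAreaRect(np.float32(np.c_[xs,ys])); b=cv2.boxPoints((c,(wh[0]+1,wh[1]+1),a)); print(st[i]); print(n,rect(ray(s,b,z)[:,:2]))
m=np.zeros(im.shape[:2],bool);m[168:196,250:296]=im[168:196,250:296].min(2)>125;seg(m,26,"cast")
m=np.zeros(im.shape[:2],bool);m[214:235,190:222]=im[214:235,190:222].max(2)<110;seg(m,60,"nest")
m=np.zeros(im.shape[:2],bool);m[205:245,175:240]=im[205:245,175:240,2]>140;seg(m,22,"base")
print(env.state()["t"])
E
```

```text
cast (array([617.8,   3.1]), 111.8, 62.9, -0.0122) [[650.0, 58.5], [648.6, -53.2], [585.7, -52.0], [587.1, 58.2]]
nest (array([474.9, 227.2]), 84.3, 34.1, -0.1295) [[497.3, 266.8], [485.4, 184.7], [452.6, 187.6], [463.3, 270.1]]
base (array([473.8, 227.9]), 180.0, 99.4, -0.1298) [[534.6, 309.3], [510.3, 132.3], [412.9, 145.1], [436.2, 323.5]]
[256 173  33  18 583]
cast (array([617. ,   3.9]), 112.9, 61.7, -0.0122)
[193 219  25  12 243]
nest (array([474.7, 227.6]), 84.4, 36.1, -0.1425)
[ 180  207   55   35 1200]
base (array([475.3, 227.7]), 182.5, 104.1, -0.142)
0.3
```

```bash
cat >> h.py <<'E'
from scipy.spatial.transform import Rotation as Ro
def toolR(st): 
    q=st["tcp_rot"]; return Ro.from_quat([q[1],q[2],q[3],q[0]]).as_matrix()
def plan(st,pos,yaw):
    "target: tool x down, tool z = (cos yaw, sin yaw)"
    R=toolR(st); c,s=np.cos(yaw),np.sin(yaw)
    T=np.array([[0,-s,c],[0,c,s],[-1,0,0]])
    print("z axis",R[:,2].round(4),"x axis",R[:,0].round(4))
    print("rot",Ro.from_matrix(R.T@T).as_rotvec().round(4),"norm",(Ro.from_matrix(R.T@T).as_rotvec()/np.pi).round(4))
    d=np.array(pos)-st["tcp_pos"]; print("shift in present tool (rows of 20)",(R.T@d/20).round(3),"in target axes",(T.T@d/20).round(3))
E
python3 - <<'E'
from h import *
from station import env
st=env.state(); plan(st,[617.3,3.5,260],-0.012); plan(st,[617.3,3.5,260],np.pi-0.012)
E
```

```text
z axis [ 2.356e-01  9.719e-01 -4.000e-04] x axis [-2.e-04 -4.e-04 -1.e+00]
rot [ 1.345e+00 -4.000e-04  2.000e-04] norm [ 4.281e-01 -1.000e-04  1.000e-04]
shift in present tool (rows of 20) [  7.229 -29.956 -22.555] in target axes [  7.222 -28.692  24.145]
z axis [ 2.356e-01  9.719e-01 -4.000e-04] x axis [-2.e-04 -4.e-04 -1.e+00]
rot [-1.7966e+00 -2.0000e-04 -4.0000e-04] norm [-5.719e-01 -1.000e-04 -1.000e-04]
shift in present tool (rows of 20) [  7.229 -29.956 -22.555] in target axes [  7.222  28.692 -24.145]
```

jog_arm(targets=[1,0,0,0,0.0476,0,0,1,0,0,0,0.0476,0,0,1,0,0,0,0.0476,0,0,1,0,0,0,0.0476,0,0,1,0,0,0,0.0476,0,0,1,0,0,0,0.0476,0,0,1,0,0,0,0.0476,0,0,1,0,0,0,0.0476,0,0,1,0,0,0,0.0473,0,0,1,0,-1,0.8,0,0,0,1,0,-1,0.8,0,0,0,1,0,-1,0.8,0,0,0], force=40)

```text
t: 1.5
tcp_pos: [188.9, 521.9, 404.6]
tcp_rot: [0.707, 0.004, 0.707, -0.004]
contact_force: [-0.1, 0.1, -0.6]
width: 0.998
```

jog_arm(targets=[1,0,-1,0.8,0,0,0,1,0,-1,0.8,0,0,0,1,0,-1,0.8,0,0,0,1,0,-1,0.8,0,0,0,1,0,-1,0.8,0,0,0,1,0,-1,0.8,0,0,0,1,0,-1,0.8,0,0,0,1,0,-1,0.8,0,0,0,1,0,-1,0.8,0,0,0,1,0,-1,0.8,0,0,0,1,0,-1,0.8,0,0,0,1,0,-1,0.8,0,0,0])

```text
t: 2.7
tcp_pos: [378.3, 279.4, 404.8]
tcp_rot: [0.707, 0.004, 0.707, -0.004]
contact_force: [0.5, 0.9, -0.3]
width: 1.002
```

jog_arm(targets=[1,0.4,-1,0.9,0,0,0,1,0.4,-1,0.9,0,0,0,1,0.4,-1,0.9,0,0,0,1,0.4,-1,0.9,0,0,0,1,0.4,-1,0.9,0,0,0,1,0.4,-1,0.9,0,0,0,1,0.4,-1,0.9,0,0,0,1,0.4,-1,0.9,0,0,0,1,0.4,-1,0.9,0,0,0,1,0.4,-1,0.9,0,0,0,1,0.4,-1,0.9,0,0,0,1,0.4,-1,0.9,0,0,0])

```text
t: 3.9
tcp_pos: [591.5, 36.8, 308.3]
tcp_rot: [0.707, 0.004, 0.707, -0.004]
contact_force: [-0.8, -0.0, 0.5]
width: 0.999
```

Run:
```python
from h import *
from station import env
st=env.state(); print(st["t"],st["tcp_pos"],st["qpos"]); plan(st,[617.3,3.5,260],-0.012)
s=env.snapshot("wrist"); cv2.imwrite("pics/w1.png",s["img"][:,:,::-1])
```

```text
3.9 [591.48893607  36.82853412 308.29450725] [-1.58309920e-01  8.52360891e-02 -9.74790627e-02  1.38807153e+00
  1.22598014e-04  1.42449635e+00]
z axis [ 0.9999 -0.012   0.    ] x axis [ 0.e+00  1.e-04 -1.e+00]
rot [-0.      0.     -0.0001] norm [-0.  0. -0.]
shift in present tool (rows of 20) [ 2.415 -1.651  1.31 ] in target axes [ 2.415 -1.651  1.31 ]
```

View pics/w1.png

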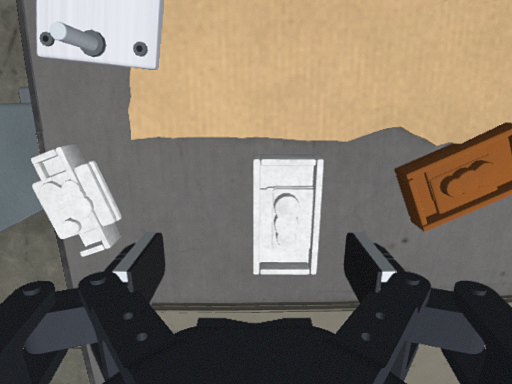

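The wrist view shows the closed casting at about (286,215), with the fingers either side. The other casting is at (78,200) and the brown look-alike at (460,180). I'll measure the rim from here and compare.

Run:
```python
from h import *
from station import env
s=env.snapshot("wrist"); crop(s,(235,145,345,285),4,"w1c.png")
```

```text
(no output)
```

View pics/w1c.png

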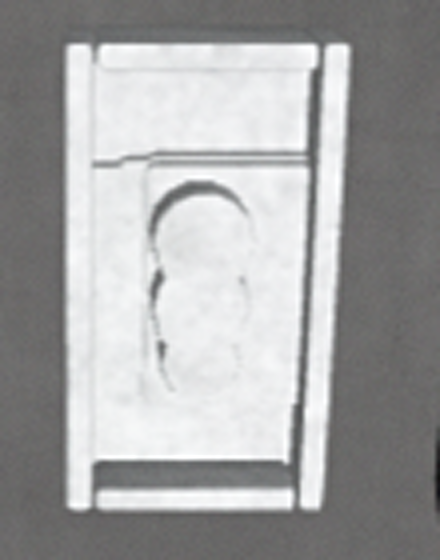

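Run:
```python
from h import *
from station import env
s=env.snapshot("wrist")
P=(np.array([(66,44),(350,44),(322,508),(67,508)])+.5)/4-.5+[235,145]
Q=ray(s,P,26)[:,:2]; print(rect(Q),Q.round(1).tolist(),Q.mean(0))
plan(env.state(),[617,3.5,260],-0.012)
print(-s["R"].T@s["t"])
```

```text
(array([617.8,   5. ]), 109.1, 59.5, -0.0126) [[588.9, 59.9], [648.2, 59.1], [646.9, -49.9], [587.4, -49.0]] [617.84060238   5.02775952]
z axis [ 0.9999 -0.0137 -0.0015] x axis [-1.5e-03  3.0e-04 -1.0e+00]
rot [-0.0017 -0.0015 -0.0003] norm [-0.0005 -0.0005 -0.0001]
shift in present tool (rows of 20) [ 2.385 -1.645  1.32 ] in target axes [ 2.387 -1.647  1.314]
[592.40851825 101.14637108 276.46974967]
```

jog_arm(targets=[1,0.5,-0.8,0.66,0,0,0,1,0.5,-0.8,0.66,0,0,0,1,1,0,0,0,0,0,1,1,0,0,0,0,0,1,1,0,0,0,0,0,1,0.8,0,0,0,0,0,1,0,0,0,0,0,0])

```text
t: 4.75
tcp_pos: [615.6, 6.3, 210.5]
tcp_rot: [0.706, 0.004, 0.708, -0.004]
contact_force: [0.0, 1.1, 0.7]
width: 0.999
```

Run:
```python
from h import *
from station import env
st=env.state(); plan(st,[617.8,4.5,177],-0.0125); print(st["contact_force"])
s=env.snapshot("wrist"); cv2.imwrite("pics/w2.png",s["img"][:,:,::-1])
```

```text
z axis [ 0.9999 -0.0113 -0.0036] x axis [-3.6e-03  9.0e-04 -1.0e+00]
rot [ 0.0012 -0.0036 -0.0009] norm [ 0.0004 -0.0011 -0.0003]
shift in present tool (rows of 20) [ 1.674 -0.089  0.115] in target axes [ 1.675 -0.087  0.109]
[0.00304681 1.06289305 0.6884775 ]
```

View pics/w2.png

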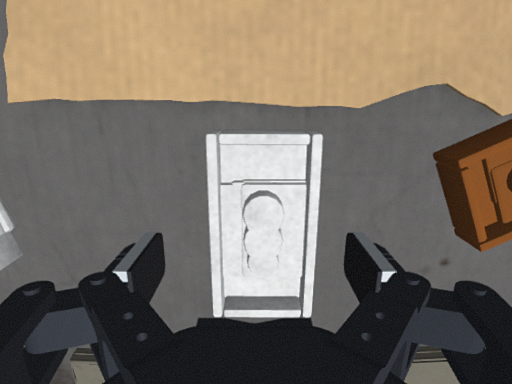

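Run:
```python
from h import *
from station import env
s=env.snapshot("wrist")
Q=ray(s,[(206,135),(323,135),(311,318),(214,318)],26)[:,:2]; print(rect(Q),Q.round(1).tolist(),Q.mean(0))
st=env.state();print(st["tcp_pos"],toolR(st)[:,0])
p=st["tcp_pos"]+155*toolR(st)[:,0];print(p,proj(s,p))
```

```text
(array([620.8,   1.5]), 110.5, 59.7, -0.0104) [[591.6, 57.1], [651.2, 56.5], [649.7, -54.0], [590.4, -53.4]] [620.72033862   1.54229335]
[616.80581198   5.82701457 213.24229333] [ 1.22848615e-04  1.25232412e-04 -9.99999985e-01]
[616.82485352   5.84642559  58.24229571] [[256.79850406 256.04538204]]
```

jog_arm(targets=[1,0.6,-0.05,0.05,0,0,0,1,0.6,0,0,0,0,0,1,0.6,0,0,0,0,0,1,0,0,0,0,0,0,1,0,0,0,0,0,0])

```text
t: 5.35
tcp_pos: [617.6, 4.5, 176.1]
tcp_rot: [0.707, 0.004, 0.707, -0.004]
contact_force: [-0.3, -0.2, -0.8]
width: 0.996
```

Run:
```python
from h import *
from station import env
st=env.state(); plan(st,[618.5,3.5,177],-0.0125); print(st["contact_force"],st["tcp_pos"])
s=env.snapshot("wrist"); cv2.imwrite("pics/w3.png",s["img"][:,:,::-1])
```

```text
z axis [ 0.9999 -0.0119 -0.0011] x axis [-1.1e-03  3.0e-04 -1.0e+00]
rot [ 0.0006 -0.0011 -0.0003] norm [ 0.0002 -0.0004 -0.0001]
shift in present tool (rows of 20) [-0.045 -0.048  0.046] in target axes [-0.044 -0.048  0.046]
[-0.25081871 -0.15116468 -0.82726563] [617.59844018   4.47034666 176.11081928]
```

View pics/w3.png

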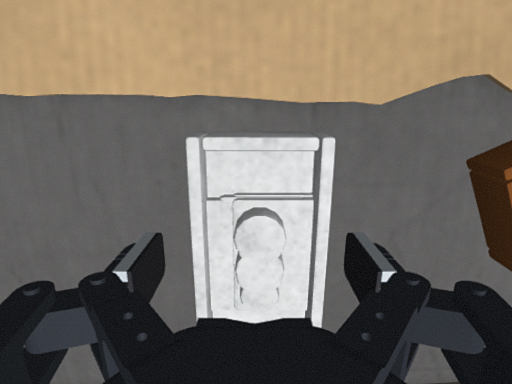

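The casting sits between the pads, slightly to the right, and both sides are clear. Closing the gripper.

jog_arm(targets=[0.9,0,0,0,0,0,0,0.8,0,0,0,0,0,0,0.7,0,0,0,0,0,0,0.5,0,0,0,0,0,0,0.5,0,0,0,0,0,0,0.5,0,0,0,0,0,0,0.5,0,0,0,0,0,0], force=50)

```text
t: 6.1
tcp_pos: [618.3, 4.4, 177.6]
tcp_rot: [0.708, 0.004, 0.707, -0.004]
contact_force: [-0.3, -0.3, 5.9]
width: 0.694
```

jog_arm(targets=[0.4,-0.3,0,0,0,0,0,0.4,-0.6,0,0,0,0,0,0.4,-0.6,0,0,0,0,0,0.4,0,0,0,0,0,0,0.4,0,0,0,0,0,0])

```text
t: 6.6
tcp_pos: [618.2, 4.4, 207.4]
tcp_rot: [0.708, 0.004, 0.707, -0.004]
contact_force: [-0.2, -0.5, -0.7]
width: 0.692
```

Run:
```python
from h import *
from station import env
st=env.state(); print(st["contact_force"],st["tcp_pos"],st["width"])
s=env.snapshot("wrist"); cv2.imwrite("pics/w4.png",s["img"][:,:,::-1])
s=env.snapshot("scene"); crop(s,(155,120,335,260),4,"s4.png")
```

```text
[-0.19361044 -0.46281483 -0.65853556] [618.16572893   4.39128473 207.37533112] 0.6924377845959742
```

View pics/w4.png

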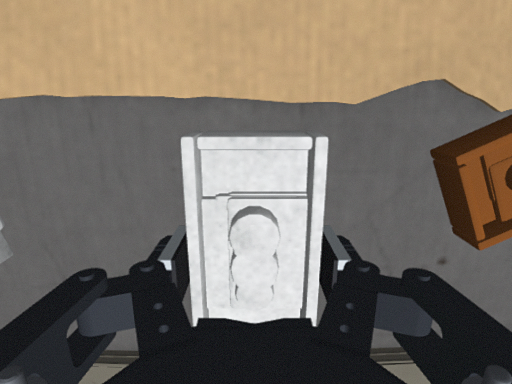

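View pics/s4.png

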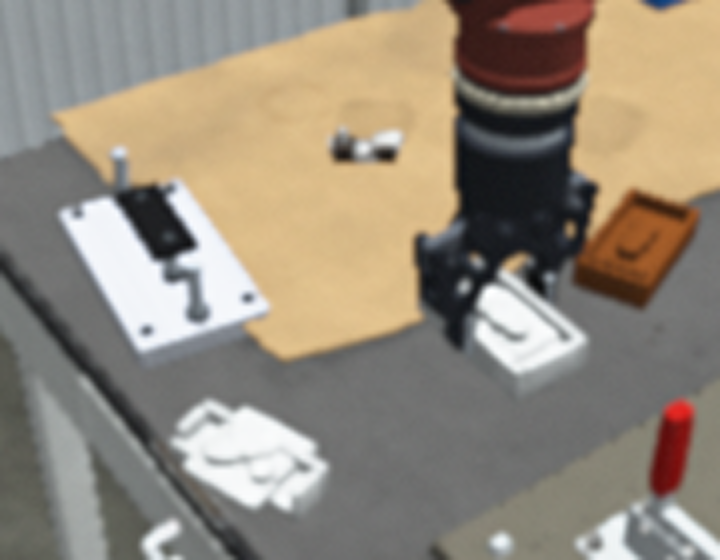

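Run:
```python
from h import *
from station import env
s=env.snapshot("wrist");crop(s,(170,120,340,335),3,"w4c.png")
st=env.state()
Q=ray(s,[(181.5,137.5),(328.5,137.5)],26+30)[:,:2]; print(Q,st["tcp_pos"])
Q=ray(s,[(255,206)],28+30)[:,:2]; print("boss far edge",Q)  # casting y=+23
plan(st,[475,227.5,290],-0.133)
```

```text
[[589.23494882  57.99073536]
 [647.15190473  57.34879386]] [617.64203205   4.47191553 206.14110599]
boss far edge [[617.90417554  29.92998101]]
z axis [ 9.999e-01 -1.190e-02 -8.000e-04] x axis [-8.e-04  3.e-04 -1.e+00]
rot [ 0.1211 -0.0008 -0.0002] norm [ 0.0385 -0.0003 -0.0001]
shift in present tool (rows of 20) [-4.184 11.067 -7.268] in target axes [-4.193 10.107 -8.548]
```

View pics/w4c.png

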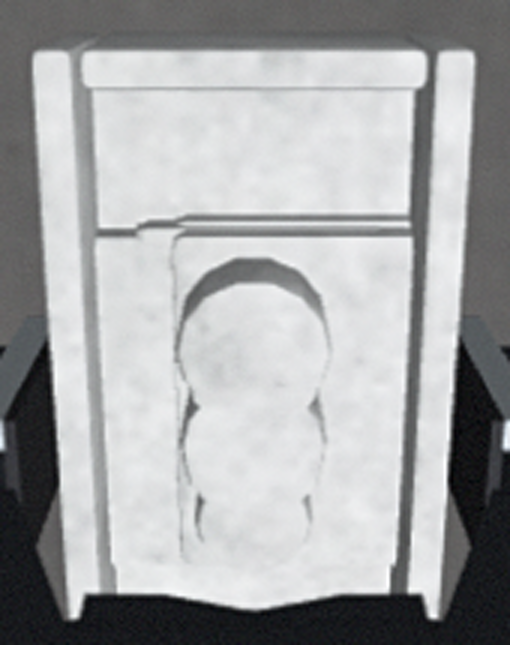

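jog_arm(targets=[0.4,-0.8,0,0,0,0,0,0.4,-0.9,0,0,0.0385,0,0,0.4,-0.9,0,0,0,0,0,0.4,-0.8,0,0,0,0,0,0.4,-0.8,0,0,0,0,0,0.4,0,0.9,-0.76,0,0,0,0.4,0,0.9,-0.76,0,0,0,0.4,0,0.9,-0.76,0,0,0,0.4,0,0.9,-0.76,0,0,0,0.4,0,0.9,-0.76,0,0,0,0.4,0,0.9,-0.76,0,0,0])

```text
t: 7.85
tcp_pos: [541.2, 124.3, 291.4]
tcp_rot: [0.706, 0.047, 0.705, -0.047]
contact_force: [-0.0, -0.9, -1.3]
width: 0.692
```

jog_arm(targets=[0.4,0,0.9,-0.76,0,0,0,0.4,0,0.9,-0.76,0,0,0,0.4,0,0.9,-0.76,0,0,0,0.4,0,0.9,-0.76,0,0,0,0.4,0,0.9,-0.76,0,0,0,0.4,0,0.25,-0.2,0,0,0,0.4,0,0,0,0,0,0,0.4,0,0,0,0,0,0])

```text
t: 8.65
tcp_pos: [475.5, 227.9, 291.0]
tcp_rot: [0.706, 0.047, 0.705, -0.047]
contact_force: [-1.0, 0.2, -1.8]
width: 0.686
```

Run:
```python
from h import *
from station import env
st=env.state(); print(st["contact_force"],st["tcp_pos"],st["width"])
plan(st,[475.2,229.1,290],-0.133)
s=env.snapshot("wrist"); cv2.imwrite("pics/w5.png",s["img"][:,:,::-1])
s=env.snapshot("top"); crop(s,(160,180,290,280),6,"t5.png")
s=env.snapshot("scene"); crop(s,(130,100,270,230),5,"s5.png")
```

```text
[-0.98527388  0.18271383 -1.76906804] [475.51107663 227.86542622 291.01548229] 0.6864746295590841
z axis [ 9.912e-01 -1.325e-01  6.000e-04] x axis [ 6.e-04 -1.e-04 -1.e+00]
rot [0.0001 0.0006 0.0001] norm [0.     0.0002 0.    ]
shift in present tool (rows of 20) [ 0.051  0.059 -0.024] in target axes [ 0.051  0.059 -0.024]
```

View pics/w5.png

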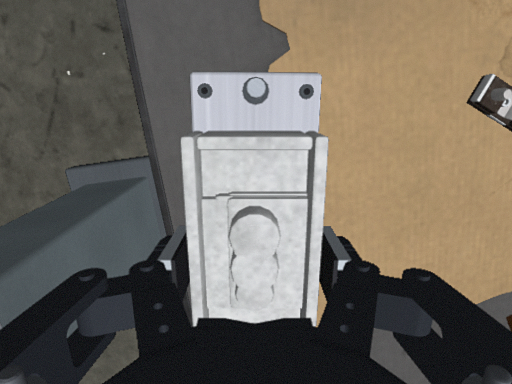

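View pics/t5.png

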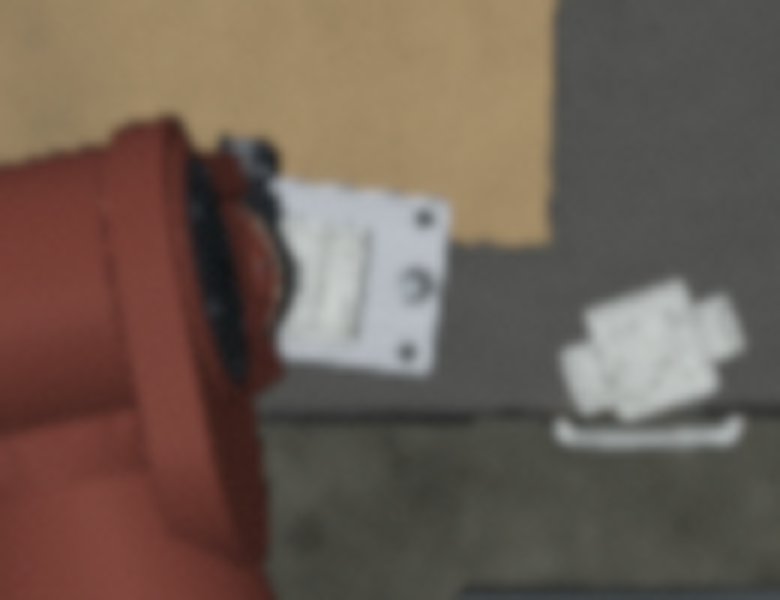

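View pics/s5.png

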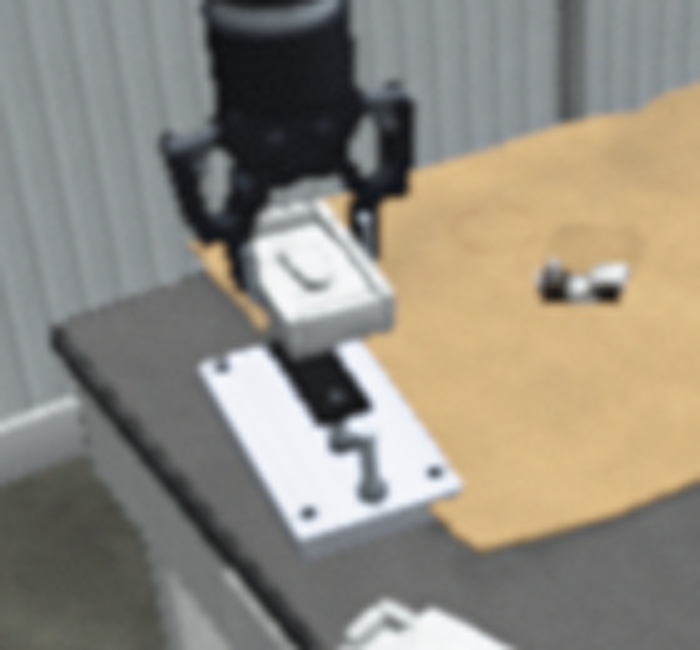

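The casting is held level above the nest. The +y post top is at (256,88), and the base's far edge runs from (191,73) to (321,73). I'll cross-check the fixture pose from these points.

Run:
```python
from h import *
from station import env
s=env.snapshot("wrist"); crop(s,(175,60,335,180),5,"w5c.png")
st=env.state(); print(st["tcp_pos"])
p=ray(s,[(256,88)],70)[0]; B=ray(s,[(191,72.5),(321,72.5)],22)
n=np.array([.1325,.9912]); print("post",p,"centre from post",p[:2]-76*n,"base far edge",B,"centre from base",B[:,:2].mean(0)-90*n)
Q=ray(s,[(181.5,137.5),(328.5,137.5)],26+114)[:,:2];print("cast",Q.mean(0)-55*n,Q)
```

```text
[475.54060992 227.64016104 290.74515556]
post [486.41732107 302.13344883  70.        ] centre from post [476.34732107 226.80224883] base far edge [[440.44276122 322.20369025  22.        ]
 [536.57989676 309.33703094  22.        ]] centre from base [476.58632899 226.5623606 ]
cast [475.41650481 225.67185113] [[453.89753104 284.04647045]
 [511.51047858 276.32923181]]
```

View pics/w5c.png

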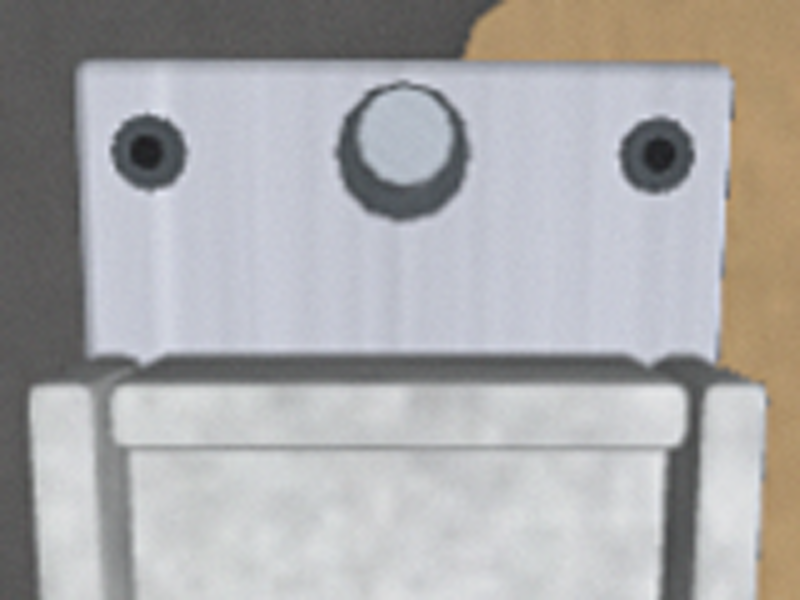

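jog_arm(targets=[0.4,0.5,0.05,0.04,0,0,0,0.4,0.7,0,0,0,0,0,0.4,0.7,0,0,0,0,0,0.4,0.5,0,0,0,0,0,0.4,0.2,0,0,0,0,0,0.4,0.2,0,0,0,0,0,0.4,0.15,0,0,0,0,0,0.4,0,0,0,0,0,0])

```text
t: 9.65
tcp_pos: [476.2, 229.3, 231.9]
tcp_rot: [0.706, 0.047, 0.705, -0.047]
contact_force: [0.2, 0.3, -1.4]
width: 0.689
```

Run:
```python
from h import *
from station import env
st=env.state(); print(st["contact_force"],st["tcp_pos"],st["width"])
s=env.snapshot("scene"); crop(s,(150,130,230,210),8,"s6.png")
s=env.snapshot("wrist"); cv2.imwrite("pics/w6.png",s["img"][:,:,::-1])
```

```text
[ 0.15161699  0.34460435 -1.42821753] [476.15065241 229.27666501 231.90614657] 0.6890839990926596
```

View pics/s6.png

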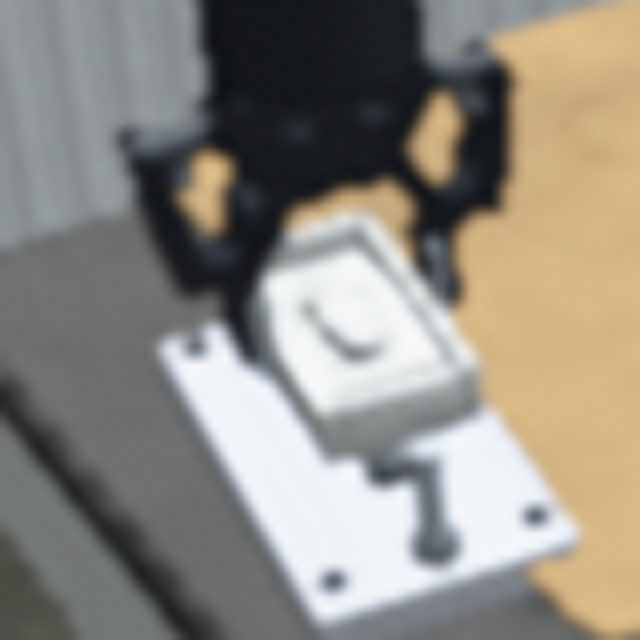

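View pics/w6.png

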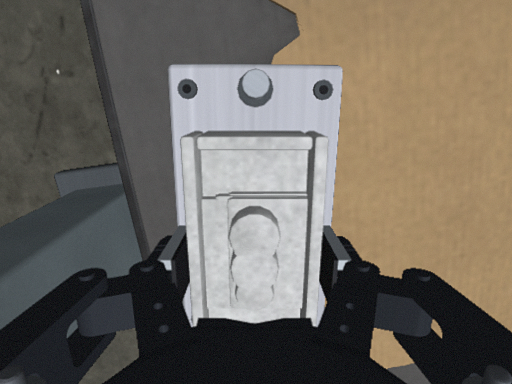

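It's over the block and not yet carried by it, since the -1.4 N reading is the casting's weight. I'll creep down.

jog_arm(targets=[0.4,0.05,0,0,0,0,0,0.4,0.05,0,0,0,0,0,0.4,0,0,0,0,0,0])

```text
t: 10.05
tcp_pos: [476.2, 229.3, 230.2]
tcp_rot: [0.706, 0.047, 0.705, -0.047]
contact_force: [-0.9, 0.1, 3.4]
width: 0.691
```

jog_arm(targets=[0.4,0.05,0,0,0,0,0,0.4,0,0,0,0,0,0,0.4,0,0,0,0,0,0])

```text
t: 10.35
tcp_pos: [476.2, 229.2, 229.0]
tcp_rot: [0.706, 0.047, 0.705, -0.047]
contact_force: [-0.3, -0.1, 4.9]
width: 0.691
```

Contact came at the expected height: TCP 230 against the 230 I predicted. I'll relieve it slightly and open.

jog_arm(targets=[0.4,-0.03,0,0,0,0,0,0.7,0,0,0,0,0,0,0.75,0,0,0,0,0,0,0.85,0,0,0,0,0,0,1,0,0,0,0,0,0,1,0,0,0,0,0,0,1,0,0,0,0,0,0,1,0,0,0,0,0,0])

```text
t: 11.15
tcp_pos: [476.0, 229.2, 229.2]
tcp_rot: [0.706, 0.047, 0.706, -0.047]
contact_force: [0.0, 0.0, -0.1]
width: 0.999
```

Run:
```python
from h import *
from station import env
st=env.state(); print(st["contact_force"],st["tcp_pos"],st["width"])
s=env.snapshot("scene"); crop(s,(150,130,230,210),8,"s7.png")
s=env.snapshot("wrist"); cv2.imwrite("pics/w7.png",s["img"][:,:,::-1])
```

```text
[ 0.04570051  0.01360954 -0.14342954] [475.95891492 229.20509874 229.23647823] 0.9986487724424584
```

View pics/s7.png

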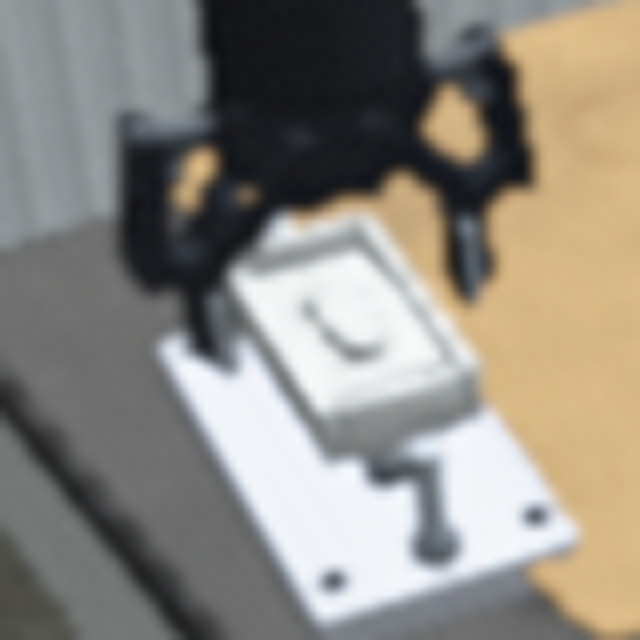

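View pics/w7.png

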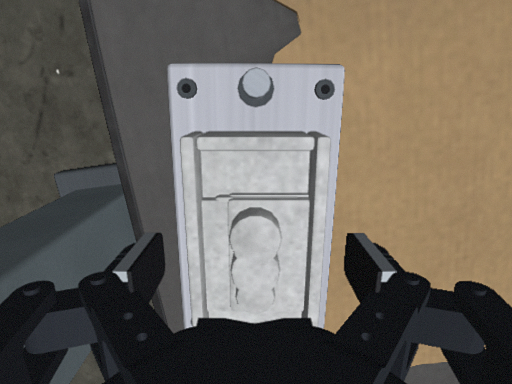

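Released, with the casting level on the block. I'll rise, shut the fingers and look again.

jog_arm(targets=[1,-0.6,0,0,0,0,0,1,-0.9,0,0,0,0,0,1,-1,0,0,0,0,0,1,-0.6,0,0,0,0,0,0.5,-0.4,0,0,0,0,0,0,0,0,0,0,0,0,0,0,0,0,0,0,0,0,0,0,0,0,0,0,0,0,0,0,0,0,0,0,0,0,0,0,0,0], force=60)

```text
t: 12.25
tcp_pos: [475.8, 229.2, 298.8]
tcp_rot: [0.705, 0.047, 0.706, -0.047]
contact_force: [0.8, -0.9, 0.7]
width: -0.002
```

Run:
```python
from h import *
from station import env
st=env.state(); print(st["contact_force"],st["tcp_pos"],st["width"])
s=env.snapshot("scene"); crop(s,(150,110,230,210),6,"s8.png")
s=env.snapshot("wrist"); cv2.imwrite("pics/w8.png",s["img"][:,:,::-1])
```

```text
[ 0.76462393 -0.90478054  0.67168872] [475.84668728 229.16716663 298.77136125] -0.0019479809888701808
```

View pics/s8.png

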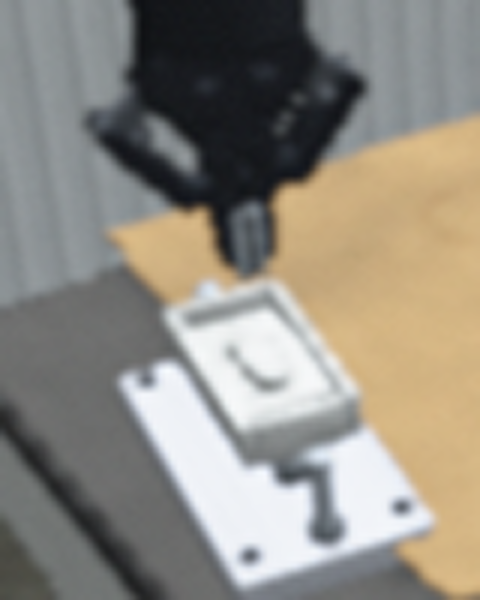

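View pics/w8.png

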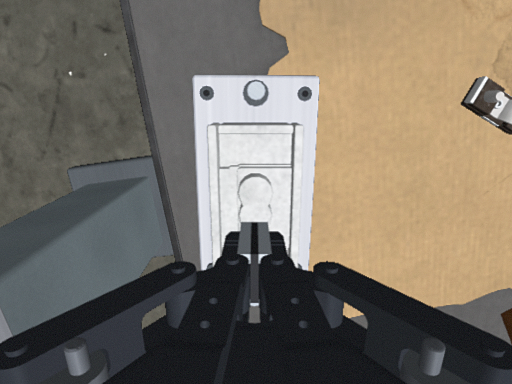

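Run:
```python
from h import *
from station import env
s=env.snapshot("wrist");crop(s,(190,65,325,215),4,"w8c.png")
st=env.state()
n=np.array([.1325,.9912]); p=ray(s,[(255.5,91)],70)[0][:2]; Q=ray(s,[(207.5,124.5),(302.5,124.5)],80)[:,:2]
print("nest",p-76*n,"cast",Q.mean(0)-55*n,Q, np.arctan2(*(Q[1]-Q[0])[::-1]),np.linalg.norm(Q[1]-Q[0]))
print(st["tcp_pos"], toolR(st)[:,0])
```

```text
nest [476.05759684 227.07369561] cast [475.87085741 228.00494407] [[454.31553763 286.35258667]
 [512.00117719 278.68930147]] -0.13207231842152967 58.19243035989516
[475.94722891 229.17877388 299.13063124] [-2.62195627e-04  3.81365983e-05 -9.99999965e-01]
```

View pics/w8c.png

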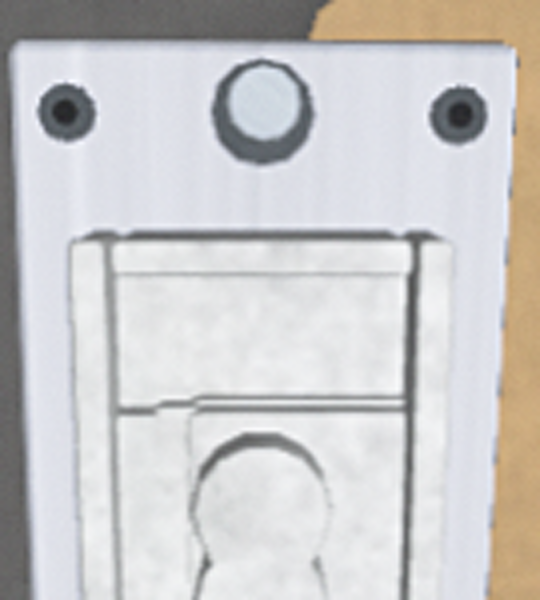

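Wrist check on the placement: the casting is centred within about 1 mm of the nest, with yaw -0.132 against -0.133. Approaching for the push.

jog_arm(targets=[0,0.5,0.1,0,0,0,0,0,0.5,0,0,0,0,0,0,0.35,0,0,0,0,0,0,0.1,0,0,0,0,0,0,0.1,0,0,0,0,0,0,0,0,0,0,0,0])

```text
t: 13.0
tcp_pos: [476.3, 231.2, 268.2]
tcp_rot: [0.706, 0.047, 0.706, -0.047]
contact_force: [-0.7, 1.4, -0.7]
width: 0.002
```

jog_arm(targets=[0,0.1,0,0,0,0,0,0,0.1,0,0,0,0,0,0,0.1,0,0,0,0,0,0,0.1,0,0,0,0,0,0,0,0,0,0,0,0])

```text
t: 13.5
tcp_pos: [476.1, 231.2, 260.0]
tcp_rot: [0.705, 0.047, 0.706, -0.047]
contact_force: [-0.5, -0.3, 0.4]
width: -0.001
```

jog_arm(targets=[0,0.05,0,0,0,0,0,0,0.05,0,0,0,0,0,0,0.05,0,0,0,0,0,0,0.05,0,0,0,0,0,0,0,0,0,0,0,0])

```text
t: 14.0
tcp_pos: [476.2, 231.2, 256.1]
tcp_rot: [0.705, 0.047, 0.706, -0.047]
contact_force: [-0.2, -0.5, 0.1]
width: -0.005
```

jog_arm(targets=[0,0.05,0,0,0,0,0,0,0.05,0,0,0,0,0,0,0,0,0,0,0,0])

```text
t: 14.3
tcp_pos: [476.3, 231.2, 254.5]
tcp_rot: [0.706, 0.047, 0.705, -0.047]
contact_force: [-1.3, -0.1, 3.9]
width: 0.0
```

jog_arm(targets=[0,0.1,0,0,0,0,0,0,0.1,0,0,0,0,0,0,0,0,0,0,0,0,0,0,0,0,0,0,0])

```text
t: 14.7
tcp_pos: [476.4, 231.2, 250.5]
tcp_rot: [0.706, 0.047, 0.705, -0.047]
contact_force: [-1.6, -1.4, 5.0]
width: 0.001
```

jog_arm(targets=[0,0.1,0,0,0,0,0,0,0.1,0,0,0,0,0,0,0.06,0,0,0,0,0,0,0,0,0,0,0,0,0,0,0,0,0,0,0,0,0,0,0,0,0,0])

```text
t: 15.3
tcp_pos: [476.3, 231.2, 245.7]
tcp_rot: [0.706, 0.047, 0.705, -0.047]
contact_force: [-2.6, -0.6, 8.9]
width: -0.005
```

Run:
```python
from h import *
from station import env
for i in range(4):
    st=env.state(); print(st["contact_force"],st["tcp_pos"],toolR(st)[:,0])
    s=env.snapshot("wrist")
cv2.imwrite("pics/w9.png",s["img"][:,:,::-1])
print(proj(s,[[486.2,302.4,70]]))
s=env.snapshot("scene"); crop(s,(150,110,230,210),6,"s9.png")
```

```text
[-2.58701875 -0.64662282  8.91715562] [476.34672018 231.23015797 245.68651313] [ 5.72917442e-04  1.34724309e-04 -9.99999827e-01]
[-2.83696879 -0.91776963  8.53757371] [476.35921223 231.21554785 245.70310921] [ 5.98189277e-04  1.37656942e-04 -9.99999812e-01]
[-2.8431088  -0.87409124  8.43684296] [476.36934703 231.21288164 245.71384605] [ 6.14521629e-04  1.35949697e-04 -9.99999802e-01]
[-2.89189079 -1.58741963  8.58584553] [476.35341717 231.2184555  245.70144346] [ 5.89298698e-04  1.49619246e-04 -9.99999815e-01]
[[255.37337421  90.74498413]]
```

View pics/s9.png

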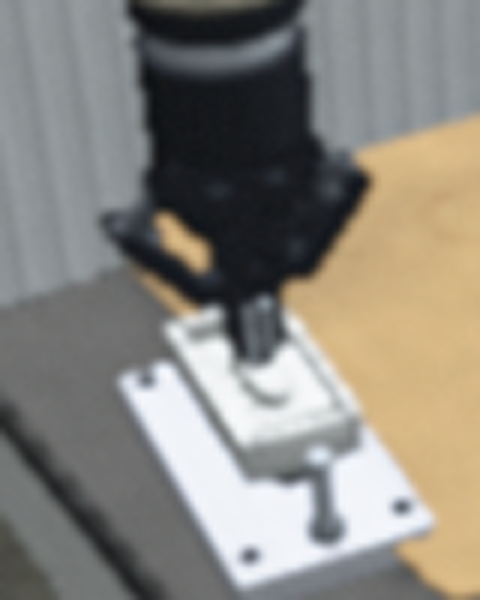

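View pics/w9.png

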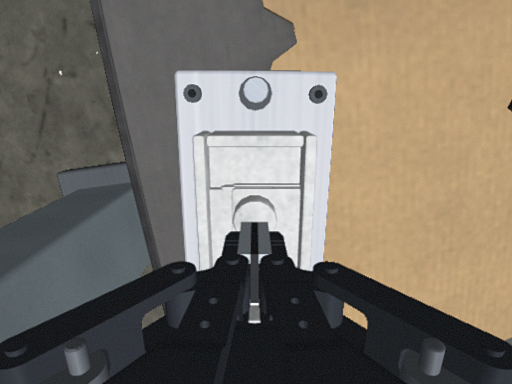

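By the numbers, the rim is at 245.7 − 173.4 − 2 = 70.3 mm. As an independent check, I'll compare the casting's drop in the scene image before and after the push.

Run:
```python
from h import *
from station import env
s=env.snapshot("scene")
n=np.array([.1325,.9912]);m=np.array([.9912,-.1325]);c=np.array([476,227.5])
a=c-55*n; 
for z in (80,75,70): print(z,((proj(s,[[*a,z]])-[150,110])*6+2.5).round(1))
A=cv2.imread("pics/s8.png",0).astype(np.float32);B=cv2.imread("pics/s9.png",0).astype(np.float32)
T=A[395:470,225:365]  # front face
r=cv2.matchTemplate(B[380:500,205:385],T,cv2.TM_CCOEFF_NORMED);_,v,_,l=cv2.minMaxLoc(r);print(v,"shift px",l[0]-20,l[1]-15)
```

```text
80 [[299.4 411.5]]
75 [[300.3 420.1]]
70 [[301.1 428.6]]
0.886458158493042 shift px 3 14
```

Run:
```python
from h import *
from station import env
A=cv2.imread("pics/s8.png",0).astype(np.float32);B=cv2.imread("pics/s9.png",0).astype(np.float32)
for (x0,x1,y0,y1) in [(250,300,410,455),(260,290,415,465),(300,345,395,440)]:
    T=A[y0:y1,x0:x1]; r=cv2.matchTemplate(B[y0-5:y1+35,x0-4:x1+8],T,cv2.TM_CCOEFF_NORMED);_,v,_,l=cv2.minMaxLoc(r);print(round(v,3),l[0]-4,l[1]-5)
st=env.state();print(st["t"],st["contact_force"],st["tcp_pos"])
```

```text
0.994 -2 16
0.986 1 15
0.896 8 10
15.6 [-3.10428256 -0.27605788  8.61270534] [476.35512406 231.22114443 245.6949534 ]
```

Best-matched patches moved 15–16 px, against 17 px expected for 10 mm. That is about 9.4 mm of travel, which agrees with the tip height. The push is steady at about 8.6 N, so I'm handing in.

Run:
```python
from station import env
print(env.job_done()); print(env.state())
```

```text
the job is handed in; nothing more can be done
None
the job is handed in; nothing more can be done
```

The casting is seated over the nest block, was let go of, and was handed in with the shut fingertips holding it pressed down on its bosses. Total time was about 16 s; no verdict is reported, so everything below is from my own checks.

- **Seating:** After release, the wrist camera put the casting about 1 mm off the nest centre, with yaw -0.132 against -0.133 for the fixture. It looked level, with the nest up, and the fingers were clear of it at about 0 N.
- **Rim height:** The fingertip height puts the rim at about 70.3 mm, against 70 mm for the gauge posts. From the contact height, the nest travel is about 9.2–9.7 mm.
- **Push force:** Steady at about 8.6 N vertical, with about 3 N sideways. That is roughly what I expected from the spring.
- **Check that disagreed:** The drop seen in the scene camera gave about 9.4 mm from the best-matched patches. Two other matches read 6–8 mm, but they matched less well and at least one patch included static background, so I relied on the better ones. 
- **Other items:** I kept the arm clear of the other casting, the clamp blocks and the brown look-alike. I did not re-measure their positions at the end.

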